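Rinse the grout tools with the trigger sprayer

TASK

Lay the grout brush and the scraper flat in the compartments of the rinse tray that match their outlines, and let go of them. Only when both are in, squeeze the sprayer's trigger fully against its handle, keep it squeezed for about a second and let it spring back. Leave the other things on the counter where they stand.

Things in the scene. Friction and masses are not known exactly. Their poses are not given: they have to be found in the camera images.
- tray: White rinse tray fixed to the counter, 192 (x) x 146 (y) mm, origin at the centre of its underside. Floor 4 mm, wall tops 12 mm above the counter. Two keyed compartments side by side, each wide at one end and narrow at the other, arranged head to tail: the brush's on the +y side with its wide end at +x, the scraper's on the -y side with its wide end at -x. About 6 mm play all round.
- slot_brush_head (a point): Point on the floor of the brush compartment where the tip of the brush's head belongs (tray x +85, y +43, z 4 mm). The compartment runs from tray x = -91 to +91 mm; it is 50 mm wide for x above +19 (head) and 32 mm wide elsewhere (handle).
- slot_brush_tail (a point): Point on the floor of the brush compartment where the end of the brush's handle belongs (tray x -85, y +43, z 4 mm).
- slot_scraper_blade (a point): Point on the floor of the scraper compartment where the middle of the blade's front edge belongs (tray x -85, y -27, z 4 mm). The compartment runs from tray x = -91 to +71 mm; it is 82 mm wide for x below -19 (blade) and 34 mm wide elsewhere (handle).
- slot_scraper_tail (a point): Point on the floor of the scraper compartment where the end of the scraper's handle belongs (tray x +65, y -27, z 4 mm).
- brush: Loose grout brush with a grey handle, 170 mm long, 24 mm high, about 90 g, lying bristles down. Origin at the centre of its underside (half length); x runs along it to the head, z up. Handle 110 x 20 x 24 mm (x -85 to +25), head 60 x 38 x 24 mm (x +25 to +85).
- brush_head (a point): Underside of the brush at the tip of its head (brush x +85 mm).
- brush_tail (a point): Underside of the brush at the end of its handle (brush x -85 mm).
- scraper: Loose grout scraper, grey handle and flat steel blade, 150 mm long, about 110 g, lying flat. Origin at the centre of its underside (half length); x runs along it to the blade, z up. Handle 90 x 22 x 24 mm high (x -75 to +15), collar 40 mm wide and 15 mm high (x +14 to +30), blade 60 long, 70 wide, 5 thick (x +15 to +75).
- scraper_blade (a point): Underside of the scraper at the middle of the blade's front edge (scraper x +75 mm).
- scraper_tail (a point): Underside of the scraper at the end of its handle (scraper x -75 mm).
- sprayer: Rinse sprayer fixed to the counter, origin at the counter under its handle. Base 110 (x) x 150 (y) x 10 mm. A 20 mm riser at y +75 carries a fixed horizontal white handle, 22 mm diameter, axis along y at height 105 mm, from y +75 to -50; then a hinge block 42 x 26 x 28 mm and a spray head pointing down towards -y, ending at y -105. The trigger is on its -x side.
- grip_mid (a point): Point on the handle's axis beside the place to squeeze (sprayer x 0, y +13, z 105 mm).
- trigger_pad (a point): Point on the trigger's outer face, 65 mm from the hinge pin, where it is squeezed; it moves with the trigger. Released it stands about 37 mm from the handle's axis (48 mm over handle and trigger), squeezed 21 mm (32 mm over both).
- trigger (a joint): Angle of the trigger (rad): 0 released (sprung out), 0.26 fully squeezed, parallel to the handle. A steel strip 98 mm long, 16 high, 7 thick, at the handle's height, on an upright hinge pin at sprayer x -17.5, y -50 mm, free end towards the riser. About 3 N at the pad to start, 9 N fully squeezed.
- shampoo: Bystander: loose white plastic bottle, 56 mm diameter, 165 mm tall. Origin at the centre of its underside.
- tub: Bystander: loose white round tub with a lid, 68 mm diameter, 50 mm tall. Origin at the centre of its underside.
- tumbler: Bystander: loose white ceramic tumbler, 70 mm across the rim, 95 mm tall. Origin at the centre of its underside.
- can: Bystander: loose small bare-metal can, 38 mm diameter, 85 mm tall. Origin at the centre of its underside.
- nailbrush: Bystander: loose nail brush block with a wooden back and no handle, 40 (x) x 80 (y) x 28 mm. Origin at the centre of its underside.
- plug: Bystander: loose black rubber plug, a disc 42 mm diameter, 22 mm tall. Origin at the centre of its underside.
There are look-alikes about, which are no part of the job. What is shaped like the tray but pink is not meant.

How it is judged:
By the outcome, as a careful person would: the job done as asked, in the order asked, and still so for the second after the job is handed in, with the robot touching nothing.
It also fails if it takes over 62 s, if anything falls off the work surface, if the arm or the gripper's body presses on something with over 40 N, if the wrist force passes 120 N, or if a joint passes its speed limit or range.

ROBOT

A 6-joint arm with a two-finger parallel gripper is mounted at the origin on the work surface. World frame = base frame: x ahead of the robot, y to its left, z up, the work surface at z = 0. Lengths are in m, angles in rad, forces in N, time in s.
With the tool pointing down it reaches from about 0.3 to 0.875 m from the base axis. Payload 4.2 kg.
Tool frame: the origin (TCP) lies at the very end of the fingers, on their centre line; the grasp point (between the pads) lies 19 mm behind it; z points along the fingers, y is the line along which they close (so a half turn about z gives the same grasp; the last joint's range is limited). The gripper opens to 85 mm and grips with 20 to 120 N. Pads are 22 mm wide; open, the fingers measure 114 mm over their backs; the gripper's body (76 mm by 85 mm) begins 54 mm behind the grasp point. The pads swing forward as they close: fully open they stand 13 mm farther back than shut.
Start: joints at [-1.244, 0.32, 1.565, -0, 1.257, -0.02], TCP at [0.195, -0.541, 0.231] pointing down, gripper open.
Joint ranges: [-3.11, 3.11], [-0.84, 2.01], [0.21, 2.61], [-1.34, 4.49], [0.05, 2.63], [-2.56, 2.56]. Speed limits (rad/s): [2.57, 2.57, 3.14, 3.14, 3.14, 3.14].

INTERFACE

Orientations are given as a rotation vector (axis times angle).
In Python, from cell import state, read_camera, get_calibration, hand_in, search_frame, spot_point gives the robot as it stands.
- The arm moves only by the tool drive_tool, never from a script. Its argument "rows" is a list that holds one entry, the list of rows, each a list of 6 numbers: the shift along the tool's x, y, z scaled (see below), then the turn, a rotation vector about the tool's x, y, z scaled (see below). In form: [[[dx, dy, dz, ax, ay, az], ...]]. A call has exactly 8 rows; each row shifts and turns the commanded pose from where the row before left it, along the tool's axes as they then stand; what a row does not reach is not made up. The controller multiplies each number of a shift by 30 mm and each number of a turn by 0.1 rad. A row lasts 1/12 s, in which the tool goes at most 41.7 mm and 7.16 degrees, less where a joint would pass 70% of its speed; a pose out of reach is approached as far as the arm can. A call with a number of a shift or a turn outside -1 to 1 is refused whole. A call with a gripper value outside its range is refused whole. "fingers" is the opening, from -1 (shut) to 1 (fully open), set as the call begins (left out, the last holds). The fingers move at their own pace and stop on an object; "squeeze" is the grip in N (left out, the last holds). Time passes only in rows, so rows that do not move let the fingers close, or fill a call up. It gives the time, the measured TCP pose, the force, the opening and the grip force at its end, in the units of the state.
- state(): the state, without advancing time (a new reading comes with each control period).
- read_camera(name): name is "scene" or "side" or "wrist"; returns (picture, depth): 420x560x3 uint8, red, green, blue; 420x560 float32, m along the optical axis (not along the pixel's ray), 0 where there is no reading.
- get_calibration(name): a dict with "fx", "fy", "cx", "cy" (pixels), "R" (3x3) and "t" (3): a world point X has camera coordinates R X + t. Camera axes: x right, y down, z forward; pixel columns grow to the right and rows downward; lengths in m; the calibration is good to about 2 mm. The wrist camera is an equidistant fisheye: a pixel r from the principal point sees the ray r / f radians off the axis. A picture is of the moment at which its call begins: read the wrist's pose just before it. get_calibration takes no time and is no camera call; for the wrist camera it gives the pose at the moment of the call.
- hand_in(): hands the job in; it is judged then, once.
Trained networks look in the newest picture that a camera, given by its name, has taken for a name from the list of things; names that differ only in an ending like _2 or _b are one class to them, and where a whole thing is asked for, a point or a joint stands for the part that bears it (a point fixed in the world has none). Each returns a list of dicts, best first, with "conf" (0 to 1); they miss things now and then, are a little off and sometimes report something else, mostly with a low value. They report only what shows in the picture. A call takes as long as a camera call. They do not tell look-alikes from the thing itself.
- search_frame(target, camera): "uv" ([column, row] in pixels, amid what is visible of it).
- spot_point(target, camera): "uv" ([column, row] in pixels: a listed point, or the origin of a listed thing).
The state is a dict: "time": time; "joints": joint angles; "joint_velocities": joint speeds; "tau": joint torques, N m; "eef_pos": TCP position; "orientation": TCP orientation; "wrist_force": force on the tool from outside, world axes, zero at the start; "torque": the same for the moment, N m; "grip_width": finger opening in m; "gripper_force": force on a finger pad.
Only numpy, scipy, OpenCV 4.12 (cv2) and the standard library are available. Lean on these libraries where they do the work, as an engineer would, in place of code of your own. Each camera call takes 0.05 s, during which the arm holds its last target. There are 200 camera calls.

## Working session

There is one attempt and no reset: what is moved stays moved. The work goes in short steps, Python scripts to look and compute and a tool call to move; the robot and the scene stay as the last step left them, time stands still between calls to the robot, and variables do not carry over. Pictures are saved under pics/ and viewed, at most 10 in all, crops included, and the job is handed in when it is done.

Besides the shell and the picture viewer there is one more tool, called as name(argument=value, ...), one argument or row to a line, values as JSON. drive_tool: Moves the arm, as the interface text tells. Shifts and turns lie within -1 to 1; 1 stands for 30 mm of shift or 0.1 rad of turn. Its arguments: {"type":"object","properties":{"rows":{"type":"array"},"fingers":{"type":"number"},"squeeze":{"type":"number"}},"required":["rows"]}

```bash
ls; mkdir -p pics
cat > h.py <<'E'
import numpy as np, cv2
from cell import *
from scipy.spatial.transform import Rotation as Ro
def px2w(uv,d,c):
    x=np.array([(uv[0]-c["cx"])/c["fx"]*d,(uv[1]-c["cy"])/c["fy"]*d,d]); return np.array(c["R"]).T@(x-np.array(c["t"]))
def dep(D,uv,r=1):
    u,v=int(round(uv[0])),int(round(uv[1])); p=D[max(0,v-r):v+r+1,max(0,u-r):u+r+1]; p=p[p>0]; return float(np.median(p)) if p.size else 0
def ray_z(uv,z,c):
    R=np.array(c["R"]);o=-R.T@np.array(c["t"]);d=R.T@np.array([(uv[0]-c["cx"])/c["fx"],(uv[1]-c["cy"])/c["fy"],1]);return o+d*(z-o[2])/d[2]
def cloud(D,c):
    v,u=np.mgrid[:D.shape[0],:D.shape[1]]; X=np.stack([(u-c["cx"])/c["fx"]*D,(v-c["cy"])/c["fy"]*D,D],-1)
    W=(X-np.array(c["t"]))@np.array(c["R"]); W[D==0]=np.nan; return W
E
python3 - <<'E'
from h import *
for n in("scene","side"):
    P,D=read_camera(n); cv2.imwrite(f"pics/{n}0.png",P[:,:,::-1]); np.savez(f"{n}0.npz",P=P,D=D)
    c=get_calibration(n); print(n,c["fx"],np.round(-np.array(c["R"]).T@np.array(c["t"]),3))
s=state();print({k:np.round(v,3) for k,v in s.items()})
E
```

```text
pics
scene 429.86914500794086 [ 0.945 -0.586  0.902]
side 482.47798959788963 [0.074 1.059 1.018]
{'time': np.float64(0.1), 'joints': array([-1.244,  0.32 ,  1.566, -0.   ,  1.257, -0.02 ]), 'joint_velocities': array([-0.   , -0.002, -0.002,  0.   ,  0.001,  0.002]), 'tau': array([-0.0000e+00, -4.1641e+01, -2.3471e+01, -0.0000e+00,  5.0000e-03,
       -0.0000e+00]), 'eef_pos': array([ 0.195, -0.54 ,  0.231]), 'orientation': array([-3.093, -0.542,  0.   ]), 'wrist_force': array([-0.315,  0.06 ,  0.162]), 'torque': array([-0.037, -0.004,  0.008]), 'gripper_force': np.float64(0.0), 'grip_width': np.float64(0.085)}
```

View pics/scene0.png

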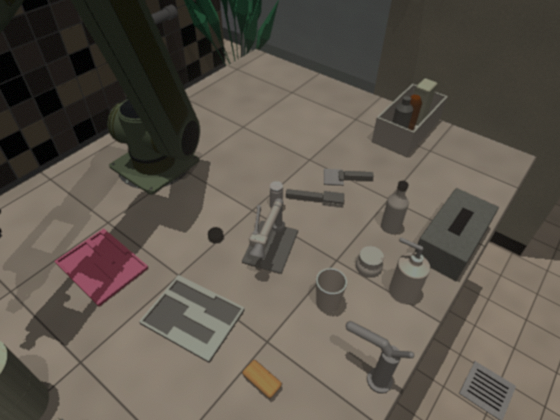

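View pics/side0.png

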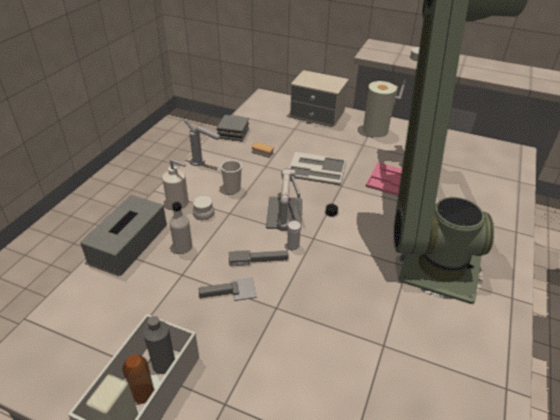

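The scene picture shows the white tray at (193,316) and a pink look-alike at (100,265). The sprayer is at (270,230) with the can just behind it at (277,190), the brush at (315,196) with its head to the right, and the scraper at (348,176) with its blade to the left. The side picture shows the brush at (258,257), the scraper at (228,290), the sprayer at (286,195) and the can at (294,235).

Things that could be mistaken for each other (scene pixels):
- **Tray:** white at (193,316) or pink at (100,265). I choose white.
- **Brush:** at (315,196), or the nailbrush at (262,378). I choose the one with a handle.
- **Scraper:** only the one at (348,176).
- **Sprayer:** at (270,230), or the tap at (385,355) and the soap pump at (408,275). I choose the one with a base plate and trigger.

Run:
```python
from h import *
for n in("scene","side"):
    P,D=read_camera(n); c=get_calibration(n)
    for t in "slot_brush_head slot_brush_tail slot_scraper_blade slot_scraper_tail brush_head brush_tail scraper_blade scraper_tail grip_mid trigger_pad sprayer can shampoo tub tumbler nailbrush plug".split():
        z=dict(slot_brush_head=.004,slot_brush_tail=.004,slot_scraper_blade=.004,slot_scraper_tail=.004,grip_mid=.105,trigger_pad=.105).get(t,0)
        for r in spot_point(t,n)[:2]:
            print(n,t,np.round(r["uv"],1),round(r["conf"],2),np.round(ray_z(r["uv"],z,c),3),"depth",np.round(px2w(r["uv"],dep(D,r["uv"]),c),3))
P=np.load("scene0.npz")["P"]; cv2.imwrite("pics/crop.png",cv2.resize(P[155:290,200:400,::-1],(800,540),interpolation=cv2.INTER_CUBIC))
```

```text
scene slot_brush_head [229.5 316.5] 0.88 [ 0.554 -0.255  0.004] depth [ 0.553 -0.254  0.002]
scene slot_brush_head [138.3 271. ] 0.85 [ 0.288 -0.303  0.004] depth [ 0.289 -0.304  0.006]
scene slot_brush_tail [173.7 285.1] 0.88 [ 0.389 -0.277  0.004] depth [ 0.39  -0.277  0.005]
scene slot_brush_tail [ 95.4 235.1] 0.68 [ 0.104 -0.298  0.004] depth [ 0.111 -0.301  0.011]
scene slot_scraper_blade [ 74.7 252. ] 0.91 [ 0.11  -0.367  0.004] depth [ 0.111 -0.367  0.005]
scene slot_scraper_blade [157.2 309.1] 0.62 [ 0.408 -0.346  0.004] depth [ 0.408 -0.346  0.004]
scene slot_scraper_tail [106.9 286.7] 0.94 [ 0.264 -0.381  0.004] depth [ 0.269 -0.382  0.01 ]
scene slot_scraper_tail [208.5 340.2] 0.7 [ 0.557 -0.328  0.004] depth [ 0.557 -0.328  0.004]
scene brush_head [341.3 204.3] 0.7 [0.563 0.216 0.   ] depth [0.569 0.205 0.013]
scene brush_head [369.8 178.5] 0.65 [0.573 0.365 0.   ] depth [0.578 0.352 0.013]
scene brush_tail [285.1 195.1] 0.85 [ 0.412  0.145 -0.   ] depth [0.412 0.145 0.001]
scene scraper_blade [256.7 217.8] 0.66 [0.404 0.023 0.   ] depth [ 0.471 -0.052  0.112]
scene scrap
[... 2461 characters left out ...]
ampoo [251.2 288.4] 0.26 [0.464 0.29  0.   ] depth [0.462 0.295 0.006]
side tub [291.5 248.1] 0.7 [0.421 0.103 0.   ] depth [0.418 0.111 0.009]
side tub [203.2 213.9] 0.67 [0.737 0.074 0.   ] depth [0.72  0.099 0.025]
side tumbler [231.2 190.5] 0.69 [ 0.711 -0.07   0.   ] depth [ 0.701 -0.053  0.015]
side tumbler [197.9 294.4] 0.62 [0.586 0.366 0.   ] depth [0.578 0.376 0.014]
side nailbrush [260.3 150.5] 0.7 [ 0.723 -0.333  0.   ] depth [ 0.71  -0.305  0.02 ]
side nailbrush [200.7 297.1] 0.52 [0.574 0.371 0.   ] depth [0.571 0.375 0.006]
side plug [330.2 213.4] 0.65 [ 0.365 -0.094  0.   ] depth [ 0.361 -0.078  0.014]
side plug [224.9 293.1] 0.49 [0.522 0.333 0.   ] depth [0.519 0.338 0.007]
```

View pics/crop.png

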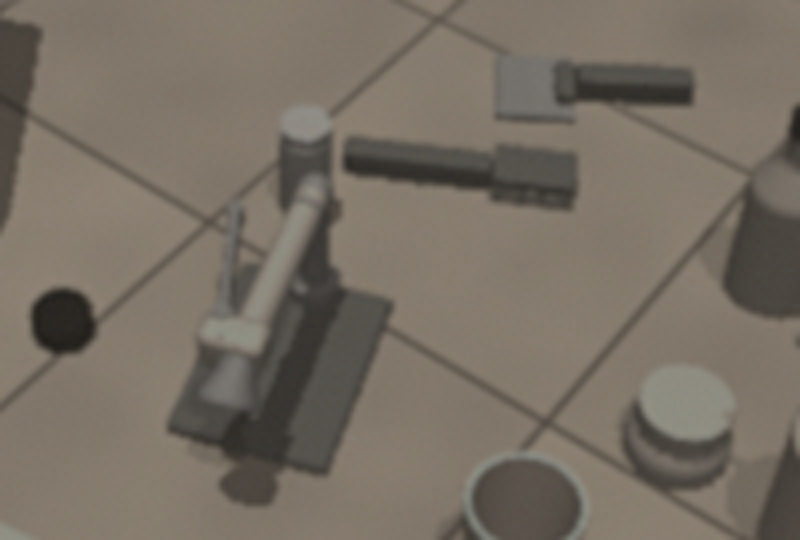

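The crop confirms the choices. The brush tail is at (345,155) and its head at (535,175). The scraper blade is at (535,88) and its handle at (635,85). The sprayer has its trigger on the left, with the can beyond the riser. Next I refine the poses with point clouds from both cameras.

```bash
cat > fit.py <<'E'
from h import *
from scipy.optimize import minimize
def clouds(save=None):
    out=[]
    for n in("scene","side"):
        P,D=read_camera(n); W=cloud(D,get_calibration(n)); out.append((W.reshape(-1,3),P.reshape(-1,3)))
    return out
def sel(W,lo,hi): return np.all((W>=lo)&(W<=hi),1)
def rects(xy,parts,guess):
    # pose (x,y,yaw) maximising cover by union of rectangles: robust mean outside distance + symmetric centring
    def cost(p):
        c,s=np.cos(p[2]),np.sin(p[2]); q=(xy-p[:2])@np.array([[c,-s],[s,c]])
        d=np.min([np.hypot(np.maximum(0,np.maximum(a-q[:,0],q[:,0]-b)),np.maximum(0,abs(q[:,1])-w/2)) for a,b,w in parts],0)
        return np.mean(np.minimum(d,.015)**2)*1e6
    best=min((minimize(cost,np.array(guess)+np.r_[dx,dy,da],method="Nelder-Mead",options=dict(xatol=1e-5,fatol=1e-7,maxiter=2000)) for dx in(-.005,.005) for dy in(-.005,.005) for da in(-.05,.05)),key=lambda r:r.fun)
    return best.x,best.fun
BR=[(-.085,.025,.020),(.025,.085,.038)]
SH=[(-.075,.015,.022)]; SB=[(-.075,.015,.022),(.014,.030,.040),(.015,.075,.070)]
E
python3 - <<'E'
from fit import *
C=clouds(); 
def rect(m,W,name):
    r=cv2.minAreaRect(W[m][:,:2].astype(np.float32)*1000); print("  ",name,m.sum(),np.round(r[0],1),np.round(r[1],1),round(r[2],1))
for i,(W,P) in enumerate(C):
    print("cam",i)
    fl=sel(W,[.3,.2,-.02],[.7,.5,.005]); print(" floor z",np.round(np.median(W[fl][:,2]),4))
    m=sel(W,[.38,.1,.016],[.62,.26,.035])&~sel(W,[.3,0,.0],[.44,.128,.2]); print(" brush",rects(W[m][:,:2],BR,(.49,.18,.38))); rect(m,W,"b")
    m=sel(W,[.42,.25,.003],[.64,.44,.035]); print(" scraper all",rects(W[m][:,:2],SB,(.515,.325,.55+np.pi)));
    m=sel(W,[.42,.25,.017],[.64,.44,.035]); rect(m,W,"scraper handle")
    a=W[m][:,:2]; u=np.linalg.svd(a-a.mean(0),full_matrices=False)[2][0]; print("   hdl dir",np.degrees(np.arctan2(u[1],u[0])),a.mean(0))
    m=sel(W,[.34,-.45,.0085],[.63,-.18,.02]); rect(m,W,"tray")
    m=sel(W,[.34,-.45,.003],[.63,-.18,.02])&(P.mean(1)>P[m].mean(1).mean()*.8); rect(m,W,"tray white")
    m=sel(W,[.42,-.2,.095],[.6,.06,.125]); a=W[m]; rect(m,W,"sprayer top"); np.save(f"spr{i}.npy",np.c_[a*1000,P[m]])
E
```

```text
cam 0
 floor z -0.0011
 brush (array([0.49097676, 0.18232972, 0.50350127]), np.float64(0.1716343793351758))
   b 444 [490.6 183.2] [169.5  41.9] 27.6
 scraper all (array([0.521978  , 0.32427996, 3.73423159]), np.float64(11.992433455932025))
   scraper handle 164 [542.2 337.7] [96.6 30.4] 37.9
   hdl dir 34.297823546383576 [0.54466704 0.33896207]
   tray 2195 [ 487.1 -307.2] [193.9 148. ] 9.3
   tray white 2254 [ 484.9 -315.4] [267.7 289.7] 89.9
   sprayer top 789 [491.3 -57.1] [ 59.8 186.9] 20.9
cam 1
 floor z 0.0014
 brush (array([0.48964203, 0.18588275, 0.49835521]), np.float64(0.1525326050351067))
   b 493 [491.7 185.2] [167.  42.] 29.7
 scraper all (array([0.51907951, 0.33299843, 3.84826903]), np.float64(103.87483080654796))
   scraper handle 280 [538.8 339.9] [102.7  35.9] 28.0
   hdl dir 33.69410230884902 [0.54075637 0.34474682]
   tray 752 [ 471.8 -312.3] [192.9 246.3] 88.6
   tray white 1226 [ 485.1 -315. ] [269.9 289.8] 90.0
   sprayer top 400 [491.9 -49.9] [ 57.4 189.1] 21.5
```

drive_tool(
  rows=[
    [[0,0,0,0,0,-0.77],[0.4,-0.3,0,0,0,-0.77],[0.92,-0.75,0,0,0,0],[0.92,-0.75,0,0,0,0],[0.92,-0.75,0,0,0,0],[0.92,-0.75,0,0,0,0],[0.92,-0.75,0,0,0,0],[0.92,-0.75,0,0,0,0]],
  ],
  fingers=0.3,
  squeeze=40,
)

```text
time: 2.67
eef_pos: [0.2834, -0.3281, 0.2314]
orientation: [3.043, 0.777, 0.0]
wrist_force: [0.3, -1.2, 0.3]
grip_width: 0.0556
gripper_force: 0.0
```

```bash
cat > go.py <<'E'
import sys; from h import *
# go.py x y z yaw(tool x, rad): required shift in tool axes (mm / scaled), and turn about tool z
def go(x,y,z,yaw):
    s=state(); R=Ro.from_rotvec(s["orientation"]).as_matrix(); p=np.array(s["eef_pos"])
    T=np.array([[np.cos(yaw),np.sin(yaw),0],[np.sin(yaw),-np.cos(yaw),0],[0,0,-1]]).T
    T=np.c_[[np.cos(yaw),np.sin(yaw),0],[np.sin(yaw),-np.cos(yaw),0],[0,0,-1]]
    d=np.array([x,y,z])-p
    print("t",round(s["time"],2),"pos",np.round(p,4),"w",round(s["grip_width"],4),"gf",round(s["gripper_force"],1),"F",np.round(s["wrist_force"],1))
    print("turn scaled",np.round(Ro.from_matrix(R.T@T).as_rotvec()/.1,2)," shift scaled now",np.round(R.T@d/.03,2)," after turn",np.round(T.T@d/.03,2))
if __name__=="__main__": go(*map(float,sys.argv[1:5]))
E
python3 go.py .4947 .1865 .12 .501
```

```text
t 2.67 pos [ 0.2834 -0.3281  0.2314] w 0.0556 gf 0.0 F [ 0.3 -1.2  0.3]
turn scaled [ 0.01 -0.   -0.01]  shift scaled now [ 14.41 -11.68   3.71]  after turn [ 14.42 -11.66   3.71]
```

drive_tool(
  rows=[
    [[0.9,-0.73,0,0,0,0],[0.9,-0.73,0,0,0,0],[0.9,-0.73,0,0,0,0],[0.9,-0.73,0,0,0,0],[0.9,-0.73,0,0,0,0],[0.9,-0.73,0,0,0,0],[0.9,-0.73,0,0,0,0],[0.9,-0.73,0,0,0,0]],
  ],
)

```text
time: 3.33
eef_pos: [0.3888, -0.0706, 0.2316]
orientation: [3.043, 0.778, 0.001]
wrist_force: [0.4, -0.1, 0.4]
grip_width: 0.0554
gripper_force: 0.0
```

drive_tool(
  rows=[
    [[0.9,-0.73,0.2,0,0,0],[0.9,-0.73,0.3,0,0,0],[0.9,-0.73,0.4,0,0,0],[0.9,-0.73,0.5,0,0,0],[0.9,-0.73,0.6,0,0,0],[0.9,-0.73,0.6,0,0,0],[0.9,-0.73,0.6,0,0,0],[0,0,0,0,0,0]],
  ],
)

```text
time: 4.0
eef_pos: [0.4814, 0.1572, 0.1321]
orientation: [-3.041, -0.784, 0.004]
wrist_force: [-0.4, 0.0, 0.7]
grip_width: 0.055
gripper_force: 0.0
```

```bash
python3 go.py .4947 .1865 .006 .501
python3 - <<'E'
from h import *
c=get_calibration("wrist"); P,D=read_camera("wrist"); cv2.imwrite("pics/w1.png",P[:,:,::-1]); print(c["fx"],c["cx"],c["cy"],-np.array(c["R"]).T@np.array(c["t"]))
np.savez("w1.npz",P=P,D=D,**c)
E
```

```text
t 4.0 pos [0.4814 0.1572 0.1321] w 0.055 gf 0.0 F [-0.4  0.   0.7]
turn scaled [-0.02  0.02  0.04]  shift scaled now [ 0.87 -0.63  4.2 ]  after turn [ 0.86 -0.64  4.2 ]
325.19226210127806 274.69282510350627 208.9778354891269 [0.54234385 0.19069937 0.27513095]
```

View pics/w1.png

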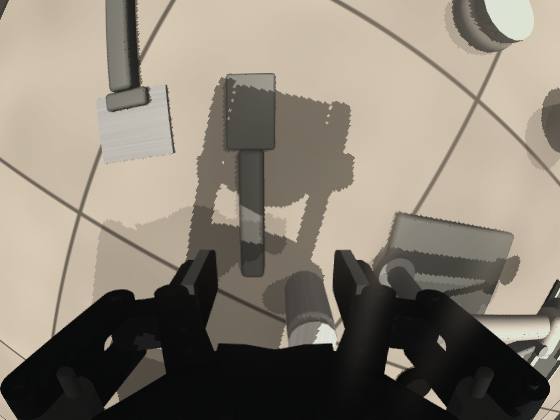

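The wrist picture shows the brush straight ahead, with its head at (250,110) and tail at (252,275), left of the finger centre line at column 272. The can is at (310,310), behind and to the right, and the scraper blade is at (137,125). I refine the brush and scraper poses from this depth image.

```bash
cat >> fit.py <<'E'
def wcloud(D,c):
    v,u=np.mgrid[:D.shape[0],:D.shape[1]].astype(float); x=(u-c["cx"])/c["fx"]; y=(v-c["cy"])/c["fy"]; r=np.hypot(x,y)+1e-12
    X=np.stack([np.tan(r)*x/r*D,np.tan(r)*y/r*D,D],-1); W=(X-np.array(c["t"]))@np.array(c["R"]); W[D==0]=np.nan; return W.reshape(-1,3)
E
python3 - <<'E'
from fit import *
z=np.load("w1.npz"); W=wcloud(z["D"],z)
fl=sel(W,[.45,.1,-.02],[.7,.4,.005]); print("floor",np.nanmedian(W[fl][:,2]))
m=sel(W,[.40,.13,.017],[.60,.25,.035]); q=W[m]; print("top z",np.median(q[:,2]),rects(q[:,:2],BR,(.49,.184,.5)),cv2.minAreaRect(q[:,:2].astype(np.float32)*1000))
m=sel(W,[.43,.24,.003],[.64,.44,.035]); q=W[m]; print("scr",rects(q[:,:2],SB,(.52,.324,3.735)))
m=sel(W,[.43,.24,.017],[.64,.44,.035]); q=W[m]; print("scr hdl",cv2.minAreaRect(q[:,:2].astype(np.float32)*1000))
m=sel(W,[.36,.05,.07],[.47,.14,.1]); q=W[m]; print("can top",q.mean(0),cv2.minEnclosingCircle(q[:,:2].astype(np.float32)*1000))
E
```

```text
floor 0.0005677210265031523
top z 0.024356533255764846 (array([0.49129382, 0.18538253, 0.49825608]), np.float64(1.3027355905693215e-05)) ((492.0675354003906, 185.7349395751953), (168.49240112304688, 37.41743469238281), 28.81654930114746)
scr (array([0.52093107, 0.32648479, 3.73101585]), np.float64(0.749186009294842))
scr hdl ((562.1769409179688, 309.1854248046875), (96.29586029052734, 103.43395233154297), 37.29334259033203)
can top [0.42914065 0.09845878 0.08186993] ((422.8042907714844, 93.4487533569336), 18.750925064086914)
```

drive_tool(
  rows=[
    [[0.5,-0.35,0,0,0,0],[0.42,-0.3,0.2,0,0,0],[0,0,0.8,0,0,0],[0,0,0.8,0,0,0],[0,0,0.8,0,0,0],[0,0,0.8,0,0,0],[0,0,0.4,0,0,0],[0,0,0.0,0,0,0]],
  ],
)

```text
time: 4.72
eef_pos: [0.4938, 0.182, 0.019]
orientation: [3.043, 0.777, -0.008]
wrist_force: [-0.5, -0.0, -0.0]
grip_width: 0.0557
gripper_force: 0.0
```

```bash
python3 go.py .496 .188 .006 .500
```

```text
t 4.72 pos [0.4938 0.182  0.019 ] w 0.0557 gf 0.0 F [-0.5 -0.  -0. ]
turn scaled [-0.01  0.05 -0.  ]  shift scaled now [ 0.16 -0.14  0.43]  after turn [ 0.16 -0.14  0.43]
```

drive_tool(
  rows=[
    [[0.16,-0.14,0,0,0,0],[0,0,0.25,0,0,0],[0,0,0.15,0,0,0],[0,0,0,0,0,0],[0,0,0,0,0,0],[0,0,0,0,0,0],[0,0,0,0,0,0],[0,0,0,0,0,0]],
  ],
)

```text
time: 5.38
eef_pos: [0.4979, 0.1893, 0.0096]
orientation: [3.044, 0.778, 0.001]
wrist_force: [0.2, 0.4, 0.3]
grip_width: 0.0551
gripper_force: 0.0
```

drive_tool(
  rows=[
    [[0,0,0,0,0,0],[0,0,0,0,0,0],[0,0,0,0,0,0],[0,0,0,0,0,0],[0,0,0,0,0,0],[0,0,0,0,0,0],[0,0,0,0,0,0],[0,0,0,0,0,0]],
  ],
  fingers=-1,
  squeeze=50,
)

```text
time: 6.05
eef_pos: [0.4979, 0.1893, 0.0095]
orientation: [3.044, 0.778, 0.001]
wrist_force: [0.2, -0.0, 4.9]
grip_width: 0.0188
gripper_force: 50.9
```

```bash
python3 go.py .496 .188 .2 .162
```

```text
t 6.05 pos [0.4979 0.1893 0.0095] w 0.0188 gf 50.9 F [ 0.2 -0.   4.9]
turn scaled [ 0.   -0.01  3.39]  shift scaled now [-0.07  0.01 -6.35]  after turn [-0.07  0.03 -6.35]
```

drive_tool(
  rows=[
    [[0,0,-0.5,0,0,0],[0,0,-0.85,0,0,0],[0,0,-0.85,0,0,0.56],[0,0,-0.85,0,0,0.57],[0,0,-0.85,0,0,0.57],[0,0,-0.85,0,0,0.57],[0,0,-0.85,0,0,0.57],[0,0,-0.85,0,0,0.55]],
  ],
)

```text
time: 6.72
eef_pos: [0.4971, 0.189, 0.2034]
orientation: [3.131, 0.249, -0.002]
wrist_force: [0.3, 0.0, -1.2]
grip_width: 0.0186
gripper_force: 50.3
```

```bash
python3 go.py .4874 -.2634 .12 .162
```

```text
t 6.72 pos [0.4971 0.189  0.2034] w 0.0186 gf 50.3 F [ 0.3  0.  -1.2]
turn scaled [ 0.    0.01 -0.03]  shift scaled now [-2.7  14.84  2.79]  after turn [-2.75 14.83  2.78]
```

drive_tool(
  rows=[
    [[-0.17,0.95,0,0,0,0],[-0.17,0.95,0,0,0,0],[-0.17,0.95,0,0,0,0],[-0.17,0.95,0,0,0,0],[-0.17,0.95,0,0,0,0],[-0.17,0.95,0,0,0,0],[-0.17,0.95,0,0,0,0],[-0.17,0.95,0,0,0,0]],
  ],
)

```text
time: 7.38
eef_pos: [0.4935, -0.0437, 0.2022]
orientation: [-3.131, -0.254, 0.002]
wrist_force: [0.3, -0.1, -1.2]
grip_width: 0.0185
gripper_force: 50.4
```

drive_tool(
  rows=[
    [[-0.17,0.95,0,0,0,0],[-0.17,0.95,0.3,0,0,0],[-0.17,0.95,0.4,0,0,0],[-0.17,0.95,0.5,0,0,0],[-0.17,0.95,0.5,0,0,0],[-0.17,0.95,0.5,0,0,0],[-0.17,0.85,0.5,0,0,0],[-0.1,0.5,0.1,0,0,0]],
  ],
)

```text
time: 8.05
eef_pos: [0.4881, -0.2589, 0.1158]
orientation: [-3.129, -0.251, 0.007]
wrist_force: [0.2, 1.5, -0.3]
grip_width: 0.0192
gripper_force: 50.3
```

```bash
python3 - <<'E'
from fit import *
read_camera("scene") # let the arm settle
c=get_calibration("wrist"); P,D=read_camera("wrist"); cv2.imwrite("pics/w2.png",P[:,:,::-1]); np.savez("w2.npz",P=P,D=D,**c)
W=wcloud(D,c); s=state()
m=sel(W,[.33,-.5,.0085],[.7,-.15,.018]); q=W[m]; print(len(q),cv2.minAreaRect(q[:,:2].astype(np.float32)*1000))
m=sel(W,[.36,-.33,.07],[.7,-.1,.17]); q=W[m]; print(len(q),np.percentile(q,[1,50,99],axis=0))
E
python3 go.py .4874 -.2634 .05 .162
```

```text
10379 ((530.9005126953125, -299.4727783203125), (277.2505798339844, 146.53273010253906), 9.498433113098145)
27494 [[ 0.45574036 -0.29000109  0.09920702]
 [ 0.5191759  -0.25151605  0.13119294]
 [ 0.56447267 -0.10297355  0.1692252 ]]
t 8.15 pos [ 0.4893 -0.2589  0.1176] w 0.0187 gf 50.3 F [-0.6  0.3 -1.2]
turn scaled [-0.01  0.02 -0.03]  shift scaled now [-0.08  0.14  2.25]  after turn [-0.09  0.14  2.25]
```

View pics/w2.png

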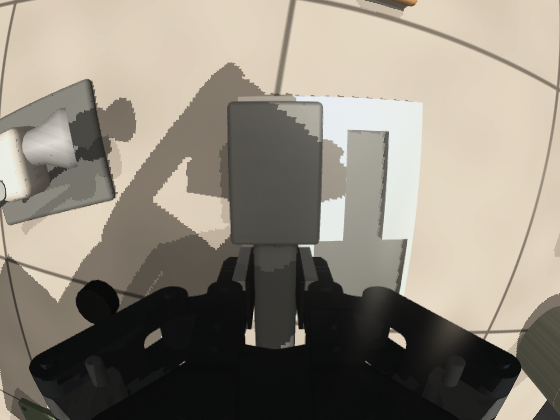

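The wrist picture shows the brush held straight, with its head at (275,170) and its handle between the fingers. The white tray lies beneath it: the far edge is at row 97, the right edge at column 415, and the scraper slot is at (368,185). I refine the tray pose and the brush's position in the hand.

Run:
```python
from fit import *
z=np.load("w2.npz"); W=wcloud(z["D"],z); s=state()
fl=sel(W,[.60,-.4,-.02],[.75,-.2,.006]); print("floor",np.nanmedian(W[fl][:,2]))
yaw=np.radians(9.4); A=np.array([[np.cos(yaw),-np.sin(yaw)],[np.sin(yaw),np.cos(yaw)]])
m=(W[:,2]>.009)&(W[:,2]<.016); q=(W[m][:,:2]-[.487,-.307])@A; q=q[(abs(q[:,0])<.11)&(abs(q[:,1])<.09)]
print("tray-frame extents",np.percentile(q,[0,.2,1,99,99.8,100],axis=0).round(4)*1000)
# right edge line (y min) & far edge (x max)
r=[];
for x0 in np.arange(-.05,.09,.01):
    k=q[abs(q[:,0]-x0)<.005]; 
    if len(k)>30: r.append((x0,np.percentile(k[:,1],1)))
r=np.array(r); print("ymin line",np.polyfit(r[:,0],r[:,1],1),len(r))
r=[]
for y0 in np.arange(-.065,.0,.01):
    k=q[abs(q[:,1]-y0)<.005]
    if len(k)>30: r.append((y0,np.percentile(k[:,0],99)))
r=np.array(r); print("xmax line",np.polyfit(r[:,0],r[:,1],1),len(r))
# slot floor of scraper narrow part
m=(W[:,2]>.002)&(W[:,2]<.0065); k=(W[m][:,:2]-[.487,-.307])@A; k=k[(k[:,0]>.02)&(k[:,0]<.09)&(k[:,1]<.0)&(k[:,1]>-.06)]; print("slot narrow",len(k),np.percentile(k,[.5,2,50,98,99.5],axis=0).round(4)*1000)
# brush in tool frame
R=Ro.from_rotvec(s["orientation"]).as_matrix(); T=(W-s["eef_pos"])@R
k=T[(T[:,0]>.02)&(T[:,0]<.12)&(abs(T[:,1])<.04)&(T[:,2]>-.03)&(T[:,2]<-.005)]; print("brush head in tool",len(k),np.percentile(k,[0,.5,2,50,98,99.5,100],axis=0).round(4)*1000)
```

```text
floor 0.0005088647288270097
tray-frame extents [[-94.1 -73.1]
 [-88.3 -72.4]
 [-60.3 -71.7]
 [ 97.6  63. ]
 [ 98.   71.4]
 [ 98.5  73.6]]
ymin line [ 0.01103453 -0.07191527] 15
xmax line [0.00964072 0.09767835] 7
slot narrow 2473 [[ 20.3 -43.5]
 [ 21.1 -43. ]
 [ 47.1 -27. ]
 [ 71.9 -11.6]
 [ 72.6 -11.1]]
brush head in tool 12790 [[ 20.  -18.5 -16. ]
 [ 20.3 -17.9 -15.3]
 [ 21.3 -17.2 -15. ]
 [ 49.8   0.8 -13.7]
 [ 75.7  18.8 -12.1]
 [ 76.6  19.5 -11.5]
 [ 76.8  20.  -10.3]]
```

drive_tool(
  rows=[
    [[-0.03,0.12,0,0,0,0],[0,0,0.6,0,0,0],[0,0,0.8,0,0,0],[0,0,0.8,0,0,0],[0,0,0.5,0,0,0],[0,0,0.3,0,0,0],[0,0,0,0,0,0],[0,0,0,0,0,0]],
  ],
)

```text
time: 8.82
eef_pos: [0.4904, -0.2606, 0.0296]
orientation: [3.131, 0.255, 0.001]
wrist_force: [0.3, -0.3, -0.4]
grip_width: 0.0185
gripper_force: 50.3
```

```bash
python3 go.py .4891 -.2626 .0155 .164
```

```text
t 8.82 pos [ 0.4904 -0.2606  0.0296] w 0.0185 gf 50.3 F [ 0.3 -0.3 -0.4]
turn scaled [ 0.01 -0.01 -0.01]  shift scaled now [-0.05  0.06  0.47]  after turn [-0.05  0.06  0.47]
```

drive_tool(
  rows=[
    [[-0.05,0.07,0,0,0,0],[0,0,0.2,0,0,0],[0,0,0.2,0,0,0],[0,0,0.07,0,0,0],[0,0,0,0,0,0],[0,0,0,0,0,0],[0,0,0,0,0,0],[0,0,0,0,0,0]],
  ],
)

```text
time: 9.48
eef_pos: [0.4887, -0.2634, 0.0149]
orientation: [3.131, 0.254, 0.001]
wrist_force: [0.4, -0.1, -0.3]
grip_width: 0.0187
gripper_force: 50.3
```

```bash
python3 go.py .4891 -.2626 .0155 .164
```

```text
t 9.48 pos [ 0.4887 -0.2634  0.0149] w 0.0187 gf 50.3 F [ 0.4 -0.1 -0.3]
turn scaled [ 0.   -0.   -0.02]  shift scaled now [ 0.02 -0.03 -0.02]  after turn [ 0.02 -0.03 -0.02]
```

drive_tool(
  rows=[
    [[0,0,0,0,0,0],[0,0,0,0,0,0],[0,0,0,0,0,0],[0,0,-0.1,0,0,0],[0,0,-0.4,0,0,0],[0,0,-0.8,0,0,0],[0,0,-0.9,0,0,0],[0,0,-0.9,0,0,0]],
  ],
  fingers=0.1,
)

```text
time: 10.15
eef_pos: [0.4883, -0.2631, 0.1087]
orientation: [-3.131, -0.254, 0.001]
wrist_force: [1.0, -0.8, -0.2]
grip_width: 0.047
gripper_force: 0.0
```

```bash
python3 - <<'E'
from fit import *
c=get_calibration("wrist"); P,D=read_camera("wrist"); np.savez("w3.npz",P=P,D=D,**c); cv2.imwrite("pics/w3.png",P[:,:,::-1])
W=wcloud(D,c); yaw=.164; A=np.array([[np.cos(yaw),-np.sin(yaw)],[np.sin(yaw),np.cos(yaw)]]); q=W.copy(); q[:,:2]=(W[:,:2]-[.4883,-.3068])@A
k=q[(q[:,2]>.018)&(q[:,2]<.05)&(q[:,0]>.03)&(q[:,0]<.12)&(q[:,1]>0)&(q[:,1]<.09)]; print(np.percentile(k,[1,50,99],axis=0).round(4)*1000)
E
python3 go.py .545 .341 .16 .589
```

```text
[[30.7 25.  26.6]
 [57.4 43.8 28.5]
 [84.2 62.1 30. ]]
t 10.2 pos [ 0.4914 -0.2649  0.1144] w 0.0466 gf 0.0 F [ 1.4 -1.4  2.7]
turn scaled [ 0.08 -0.06 -4.27]  shift scaled now [  5.03 -19.64  -1.6 ]  after turn [ 12.71 -15.8   -1.52]
```

View pics/w3.png

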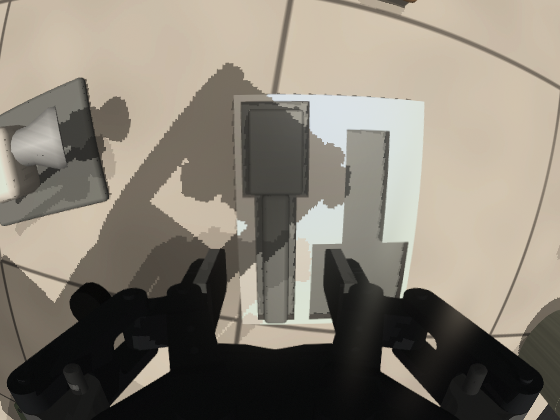

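The wrist picture shows the brush lying in its keyed compartment, with its head at (276,150) and tail at (275,318). The depth agrees with the head tip at tray x ≈ 84 and the top at about 28 mm. Next is the scraper.

drive_tool(
  rows=[
    [[0,0,-0.5,0,0,-0.85],[0,0,-0.5,0,0,-0.86],[0,0,-0.5,0,0,-0.86],[0,0,-0.5,0,0,-0.86],[0,0,-0.3,0,0,-0.84],[0.69,-0.93,0,0,0,0],[0.69,-0.93,0,0,0,0],[0.69,-0.93,0,0,0,0]],
  ],
  fingers=0.3,
)

```text
time: 10.87
eef_pos: [0.4936, -0.1585, 0.177]
orientation: [3.007, 0.909, 0.001]
wrist_force: [0.9, 0.5, -0.7]
grip_width: 0.0554
gripper_force: 0.0
```

drive_tool(
  rows=[
    [[0.69,-0.93,0,0,0,0],[0.69,-0.93,0,0,0,0],[0.69,-0.93,0,0,0,0],[0.69,-0.93,0,0,0,0],[0.69,-0.93,0,0,0,0],[0.69,-0.93,0,0,0,0],[0.69,-0.93,0,0,0,0],[0.69,-0.93,0,0,0,0]],
  ],
)

```text
time: 11.53
eef_pos: [0.5073, 0.1201, 0.177]
orientation: [3.006, 0.912, 0.001]
wrist_force: [0.6, 0.2, -0.1]
grip_width: 0.0556
gripper_force: 0.0
```

```bash
python3 go.py .5218 .327 .12 .589
```

```text
t 11.53 pos [0.5073 0.1201 0.177 ] w 0.0556 gf 0.0 F [ 0.6  0.2 -0.1]
turn scaled [ 0.   -0.01 -0.  ]  shift scaled now [ 4.23 -5.47  1.9 ]  after turn [ 4.23 -5.47  1.9 ]
```

drive_tool(
  rows=[
    [[0.7,-0.91,0.2,0,0,0],[0.7,-0.91,0.3,0,0,0],[0.7,-0.91,0.4,0,0,0],[0.7,-0.91,0.4,0,0,0],[0.7,-0.91,0.4,0,0,0],[0.73,-0.92,0.2,0,0,0],[0,0,0,0,0,0],[0,0,0,0,0,0]],
  ],
)

```text
time: 12.2
eef_pos: [0.5214, 0.3267, 0.1188]
orientation: [3.005, 0.916, -0.002]
wrist_force: [-0.1, -0.3, -0.3]
grip_width: 0.0557
gripper_force: 0.0
```

```bash
python3 - <<'E'
from fit import *
c=get_calibration("wrist"); P,D=read_camera("wrist"); W=wcloud(D,c); cv2.imwrite("pics/w4.png",P[:,:,::-1]); np.savez("w4.npz",P=P,D=D,**c)
m=sel(W,[.43,.24,.003],[.64,.44,.035]); q=W[m]; 
print("scr",len(q),rects(q[:,:2],SB,(.52,.3265,3.73)))
k=W[sel(W,[.43,.24,.018],[.64,.44,.03])]; u=np.array([np.cos(3.731),np.sin(3.731)]); n=np.array([-u[1],u[0]]); a=k[:,:2]-[.521,.3265]; print(np.percentile(np.c_[a@u,a@n],[.5,50,99.5],axis=0).round(4)*1000)
E
python3 go.py .5218 .327 .007 .589
```

```text
scr 8406 (array([0.52058829, 0.32709545, 3.74226163]), np.float64(0.16257435419113156))
[[-74.7 -11.9]
 [-33.   -1.3]
 [ 13.7   9.8]]
t 12.25 pos [0.5215 0.3255 0.1193] w 0.0556 gf 0.0 F [ 0.8 -1.2  0.1]
turn scaled [0.   0.01 0.01]  shift scaled now [ 0.04 -0.04  3.74]  after turn [ 0.04 -0.04  3.74]
```

drive_tool(
  rows=[
    [[0.06,-0.07,0.2,0,0,-0.1],[0,0,0.8,0,0,0],[0,0,0.8,0,0,0],[0,0,0.8,0,0,0],[0,0,0.6,0,0,0],[0,0,0.3,0,0,0],[0,0,0.1,0,0,0],[0,0,0,0,0,0]],
  ],
)

```text
time: 12.92
eef_pos: [0.5224, 0.3273, 0.0116]
orientation: [3.002, 0.925, -0.001]
wrist_force: [0.3, 0.7, 0.2]
grip_width: 0.0554
gripper_force: 0.0
```

```bash
python3 go.py .5215 .328 .007 .599
```

```text
t 12.92 pos [0.5224 0.3273 0.0116] w 0.0554 gf 0.0 F [0.3 0.7 0.2]
turn scaled [ 0.    0.01 -0.01]  shift scaled now [-0.01 -0.04  0.15]  after turn [-0.01 -0.04  0.15]
```

drive_tool(
  rows=[
    [[0,-0.02,0.1,0,0,0],[0,0,0,0,0,0],[0,0,0,0,0,0],[0,0,0,0,0,0],[0,0,0,0,0,0],[0,0,0,0,0,0],[0,0,0,0,0,0],[0,0,0,0,0,0]],
  ],
  fingers=-1,
  squeeze=60,
)

```text
time: 13.58
eef_pos: [0.5226, 0.329, 0.0099]
orientation: [-3.001, -0.927, -0.003]
wrist_force: [-0.6, -1.0, 5.9]
grip_width: 0.0205
gripper_force: 61.7
```

```bash
python3 go.py .4782 -.3349 .2 .164
```

```text
t 13.58 pos [0.5226 0.329  0.0099] w 0.0205 gf 61.7 F [-0.6 -1.   5.9]
turn scaled [-0.   -0.02  4.35]  shift scaled now [-13.68  17.44  -6.36]  after turn [-5.07 21.59 -6.34]
```

drive_tool(
  rows=[
    [[0,0,-0.5,0,0,0],[0,0,-0.85,0,0,0],[0,0,-0.85,0,0,0.72],[0,0,-0.85,0,0,0.73],[0,0,-0.85,0,0,0.73],[0,0,-0.85,0,0,0.73],[0,0,-0.85,0,0,0.73],[0,0,-0.8,0,0,0.71]],
  ],
)

```text
time: 14.25
eef_pos: [0.5216, 0.3284, 0.202]
orientation: [3.131, 0.252, 0.0]
wrist_force: [1.0, -0.3, -0.3]
grip_width: 0.0203
gripper_force: 60.9
```

drive_tool(
  rows=[
    [[-0.21,0.9,0,0,0,0],[-0.21,0.9,0,0,0,0],[-0.21,0.9,0,0,0,0],[-0.21,0.9,0,0,0,0],[-0.21,0.9,0,0,0,0],[-0.21,0.9,0,0,0,0],[-0.21,0.9,0,0,0,0],[-0.21,0.9,0,0,0,0]],
  ],
)

```text
time: 14.92
eef_pos: [0.5068, 0.1059, 0.2005]
orientation: [3.131, 0.258, -0.001]
wrist_force: [0.5, -0.5, -2.0]
grip_width: 0.0205
gripper_force: 60.9
```

drive_tool(
  rows=[
    [[-0.21,0.9,0,0,0,0],[-0.21,0.9,0,0,0,0],[-0.21,0.9,0,0,0,0],[-0.21,0.9,0,0,0,0],[-0.21,0.9,0,0,0,0],[-0.21,0.9,0,0,0,0],[-0.21,0.9,0,0,0,0],[-0.21,0.9,0,0,0,0]],
  ],
)

```text
time: 15.58
eef_pos: [0.4923, -0.1153, 0.2006]
orientation: [-3.131, -0.257, 0.0]
wrist_force: [1.2, 0.1, -0.9]
grip_width: 0.0206
gripper_force: 60.9
```

```bash
python3 go.py .4782 -.3349 .1 .164
```

```text
t 15.58 pos [ 0.4923 -0.1153  0.2006] w 0.0206 gf 60.9 F [ 1.2  0.1 -0.9]
turn scaled [-0.  0. -0.]  shift scaled now [-1.66  7.14  3.35]  after turn [-1.66  7.14  3.35]
```

drive_tool(
  rows=[
    [[-0.22,0.95,0,0,0,0],[-0.22,0.95,0,0,0,0],[-0.22,0.95,0.3,0,0,0],[-0.22,0.95,0.5,0,0,0],[-0.22,0.95,0.6,0,0,0],[-0.22,0.95,0.7,0,0,0],[-0.22,0.95,0.5,0,0,0],[-0.12,0.5,0.2,0,0,0]],
  ],
)

```text
time: 16.25
eef_pos: [0.4772, -0.3359, 0.114]
orientation: [-3.13, -0.254, 0.005]
wrist_force: [0.5, 0.1, -2.0]
grip_width: 0.0204
gripper_force: 60.9
```

```bash
python3 - <<'E'
from fit import *
read_camera("scene"); c=get_calibration("wrist"); P,D=read_camera("wrist"); np.savez("w5.npz",P=P,D=D,**c)
W=wcloud(D,c); s=state(); R=Ro.from_rotvec(s["orientation"]).as_matrix(); T=(W-s["eef_pos"])@R
k=T[(T[:,0]>.02)&(T[:,0]<.12)&(abs(T[:,1])<.025)&(T[:,2]>-.03)&(T[:,2]<-.005)]; print("handle in tool",len(k),np.percentile(k,[0,.5,2,50,98,99.5,100],axis=0).round(4)*1000)
for a in(.02,.04,.06):
    j=k[abs(k[:,0]-a)<.006]; print(a,np.percentile(j[:,1],[2,98]).round(4),np.median(j[:,2]).round(4))
yaw=.164; A=np.array([[np.cos(yaw),-np.sin(yaw)],[np.sin(yaw),np.cos(yaw)]]); q=W.copy(); q[:,:2]=(W[:,:2]-[.4883,-.3068])@A
m=(q[:,2]>.009)&(q[:,2]<.016)&(abs(q[:,0])<.11)&(abs(q[:,1])<.09); print("tray",np.percentile(q[m],[.2,1,99,99.8],axis=0).round(4)*1000)
E
python3 go.py .4782 -.3349 .03 .164
```

```text
handle in tool 6515 [[ 20.  -10.2 -15.3]
 [ 20.3 -10.  -14.7]
 [ 21.2  -9.5 -14.4]
 [ 46.8   1.1 -13. ]
 [ 70.1  11.4  -9.5]
 [ 71.   11.8  -8.9]
 [ 71.4  12.1  -7.4]]
0.02 [-0.0096  0.0114] -0.013
0.04 [-0.0096  0.0114] -0.0131
0.06 [-0.0094  0.0115] -0.013
tray [[-84.7 -72.1   9.3]
 [-76.5 -71.5  10.1]
 [ 96.1  73.2  14.4]
 [ 96.7  73.9  15.5]]
t 16.35 pos [ 0.4778 -0.3355  0.1151] w 0.0203 gf 60.9 F [ 0.1 -0.6 -1. ]
turn scaled [-0.02  0.02 -0.03]  shift scaled now [ 0.02 -0.01  2.84]  after turn [ 0.01 -0.02  2.84]
```

drive_tool(
  rows=[
    [[0.15,0,0,0,0,0],[0.14,0.01,0.4,0,0,0],[0,0,0.7,0,0,0],[0,0,0.8,0,0,0],[0,0,0.6,0,0,0],[0,0,0.3,0,0,0],[0,0,0.2,0,0,0],[0,0,0,0,0,0]],
  ],
)

```text
time: 17.02
eef_pos: [0.4876, -0.3317, 0.0261]
orientation: [-3.13, -0.259, 0.001]
wrist_force: [-0.5, 0.4, -0.7]
grip_width: 0.0205
gripper_force: 60.9
```

```bash
python3 go.py .4863 -.3345 .0155 .164
```

```text
t 17.02 pos [ 0.4876 -0.3317  0.0261] w 0.0205 gf 60.9 F [-0.5  0.4 -0.7]
turn scaled [-0.01  0.01  0.01]  shift scaled now [-0.06  0.08  0.35]  after turn [-0.06  0.08  0.35]
```

drive_tool(
  rows=[
    [[-0.06,0.08,0,0,0,0],[0,0,0.15,0,0,0],[0,0,0.15,0,0,0],[0,0,0.05,0,0,0],[0,0,0,0,0,0],[0,0,0,0,0,0],[0,0,0,0,0,0],[0,0,0,0,0,0]],
  ],
)

```text
time: 17.68
eef_pos: [0.4861, -0.3355, 0.0164]
orientation: [3.131, 0.257, 0.001]
wrist_force: [-0.3, -0.4, -1.1]
grip_width: 0.0203
gripper_force: 60.9
```

```bash
python3 go.py .4863 -.3345 .0155 .164
```

```text
t 17.68 pos [ 0.4861 -0.3355  0.0164] w 0.0203 gf 60.9 F [-0.3 -0.4 -1.1]
turn scaled [ 0. -0. -0.]  shift scaled now [ 0.01 -0.03  0.03]  after turn [ 0.01 -0.03  0.03]
```

Within tolerance and no contact, so I release.

drive_tool(
  rows=[
    [[0,0,0,0,0,0],[0,0,0,0,0,0],[0,0,0,0,0,0],[0,0,-0.1,0,0,0],[0,0,-0.4,0,0,0],[0,0,-0.8,0,0,0],[0,0,-0.9,0,0,0],[0,0,-0.9,0,0,0]],
  ],
  fingers=0.1,
)

```text
time: 18.35
eef_pos: [0.4857, -0.3352, 0.1102]
orientation: [-3.131, -0.257, 0.001]
wrist_force: [0.2, -0.9, -0.4]
grip_width: 0.0471
gripper_force: 0.0
```

drive_tool(
  rows=[
    [[-0.5,0,-0.7,0,0,0],[-0.5,0,-0.7,0,0,0],[-0.5,0,-0.7,0,0,0],[-0.5,0,-0.7,0,0,0],[-0.5,0,-0.7,0,0,0],[-0.5,0,0,0,0,0],[0,0,0,0,0,0],[0,0,0,0,0,0]],
  ],
  fingers=1,
)

```text
time: 19.02
eef_pos: [0.3965, -0.3499, 0.2138]
orientation: [-3.131, -0.255, 0.0]
wrist_force: [-0.7, -0.2, -0.5]
grip_width: 0.0855
gripper_force: 0.0
```

```bash
python3 - <<'E'
from fit import *
c=get_calibration("wrist"); P,D=read_camera("wrist"); np.savez("w6.npz",P=P,D=D,**c); cv2.imwrite("pics/w6.png",P[:,:,::-1])
W=wcloud(D,c); yaw=.164; A=np.array([[np.cos(yaw),-np.sin(yaw)],[np.sin(yaw),np.cos(yaw)]]); q=W.copy(); q[:,:2]=(W[:,:2]-[.4883,-.3068])@A
for n,y0,y1 in(("scraper",-.05,0),("brush",.01,.09)):
    k=q[(q[:,2]>.02)&(q[:,2]<.05)&(abs(q[:,0])<.12)&(q[:,1]>y0)&(q[:,1]<y1)]; print(n,np.percentile(k,[1,50,99],axis=0).round(4)*1000)
E
cat > spr.py <<'E'
from fit import *
# sprayer: handle points z>.100, plate fit
def f(W):
    pl=W[sel(W,[.40,-.16,.007],[.62,.06,.0135])]
    print("plate",len(pl),rects(pl[:,:2],[(-.055,.055,.150)],(.5,-.035,.37)) if len(pl)>50 else "")
    h=W[sel(W,[.42,-.2,.110],[.6,.06,.125])]
    if len(h)>30: print("handle top",len(h),h.mean(0).round(4),cv2.minAreaRect(h[:,:2].astype(np.float32)*1000))
for n in("scene","side"):
    P,D=read_camera(n); f(cloud(D,get_calibration(n)).reshape(-1,3))
E
python3 spr.py
```

```text
scraper [[-36.  -38.   20.1]
 [ 15.2 -26.9  28.2]
 [ 62.8 -14.5  30.2]]
brush [[-81.1  24.7  21.5]
 [ 24.8  42.5  28.4]
 [ 83.1  61.4  30.2]]
plate 1163 (array([ 0.50122709, -0.03422039,  0.33302377]), np.float64(0.002096635468935975))
handle top 533 [ 0.5022 -0.0566  0.1146] ((487.3677978515625, -47.0980224609375), (56.62335968017578, 162.4126434326172), 21.953197479248047)
plate 593 (array([ 0.49902663, -0.03162056,  0.35864626]), np.float64(5.891579185396002))
handle top 315 [ 0.4975 -0.04    0.1161] ((487.559814453125, -38.76184844970703), (56.43400192260742, 162.98362731933594), 21.472448348999023)
```

View pics/w6.png

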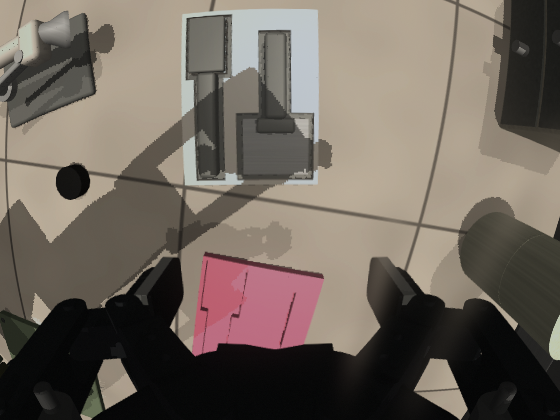

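The wrist picture shows both tools seated: the brush with head at (208,45) and tail at (208,175), and the scraper with tail at (275,35) and blade at (275,148). The tray frame numbers agree. Next I go to the sprayer for a close look.

drive_tool(
  rows=[
    [[0.68,-0.97,-0.2,0,0,0],[0.68,-0.97,-0.2,0,0,0],[0.68,-0.97,-0.2,0,0,0],[0.68,-0.97,-0.2,0,0,0],[0.68,-0.97,-0.2,0,0,0],[0.68,-0.97,-0.2,0,0,0],[0.68,-0.97,-0.2,0,0,0],[0.68,-0.97,0,0,0,0]],
  ],
)

```text
time: 19.83
eef_pos: [0.5217, -0.0916, 0.2565]
orientation: [3.131, 0.258, 0.002]
wrist_force: [0.5, -0.2, 0.2]
grip_width: 0.0853
gripper_force: 0.0
```

drive_tool(
  rows=[
    [[0,0,0,0,0,-1],[0,0,0,0,0,-1],[0,0,0,0,0,-1],[0,0,0,0,0,-1],[0,0,0,0,0,-1],[0,0,0,0,0,-1],[0,0,0,0,0,-1],[0,0,0,0,0,-1]],
  ],
)

```text
time: 20.5
eef_pos: [0.5205, -0.0932, 0.255]
orientation: [-2.778, -1.464, 0.002]
wrist_force: [-0.0, -0.1, -0.2]
grip_width: 0.0854
gripper_force: 0.0
```

drive_tool(
  rows=[
    [[0,0,0,0,0,-1],[0,0,0,0,0,-1],[0,0,0,0,0,-1],[0,0,0,0,0,-1],[0,0,0,0,0,-1],[0,0,0,0,0,-1],[0,0,0,0,0,-1],[0,0,0,0,0,-1]],
  ],
)

```text
time: 21.17
eef_pos: [0.5206, -0.0932, 0.255]
orientation: [-1.989, -2.43, 0.001]
wrist_force: [-0.3, 0.0, -0.5]
grip_width: 0.0856
gripper_force: 0.0
```

drive_tool(
  rows=[
    [[0,0,0,0,0,-1],[0,0,0,0,0,-0.66],[0,0,0,0,0,0],[0,0,0,0,0,0],[0,0,0,0,0,0],[0,0,0,0,0,0],[0,0,0,0,0,0],[0,0,0,0,0,0]],
  ],
)

```text
time: 21.83
eef_pos: [0.5203, -0.0938, 0.2562]
orientation: [1.79, 2.582, -0.0]
wrist_force: [-0.2, 0.4, 0.3]
grip_width: 0.0855
gripper_force: 0.0
```

```bash
python3 - <<'E'
from fit import *
c=get_calibration("wrist"); P,D=read_camera("wrist"); np.savez("w7.npz",P=P,D=D,**c); cv2.imwrite("pics/w7.png",P[:,:,::-1])
W=wcloud(D,c)
pl=W[sel(W,[.40,-.16,.007],[.62,.06,.0135])]; print("plate",len(pl),rects(pl[:,:2],[(-.055,.055,.150)],(.5,-.035,.36)),cv2.minAreaRect(pl[:,:2].astype(np.float32)*1000))
h=W[sel(W,[.42,-.2,.095],[.6,.06,.125])]; print(len(h))
for n in("grip_mid","trigger_pad"):
    for r in spot_point(n,"wrist")[:2]:
        u,v=np.array(r["uv"]); i=int(round(v))*560+int(round(u)); print(n,np.round(r["uv"],1),round(r["conf"],2),W[i].round(4))
yaw=.363; A=np.array([[np.cos(yaw),-np.sin(yaw)],[np.sin(yaw),np.cos(yaw)]]); q=W.copy(); q[:,:2]=(W[:,:2]-[.500,-.033])@A
for y0 in np.arange(-.06,.085,.01):
    k=q[(abs(q[:,1]-y0)<.004)&(q[:,2]>.095)&(q[:,2]<.125)&(abs(q[:,0])<.07)]
    if len(k)>5:
        hh=k[k[:,2]>k[:,2].max()-.003]; print(round(y0,3),"hdl ridge x",(np.median(k[(k[:,0]>-.016)&(k[:,0]<.02)],0)*1000).round(1)," range x",(np.percentile(k[:,0],[1,99])*1000).round(1), "trig x",(np.percentile(k[k[:,0]<-.014][:,0],[2,50,98])*1000).round(1) if (k[:,0]<-.014).sum()>5 else "")
E
python3 go.py .49 -.02 .2 1.934
```

```text
plate 7151 (array([ 0.50121584, -0.03188345,  0.34121429]), np.float64(7.49911879942478e-05)) ((501.3249816894531, -32.00214385986328), (110.652587890625, 149.47161865234375), 19.529712677001953)
6607
grip_mid [279.5 123.5] 0.57 [ 0.5036 -0.0299  0.1158]
grip_mid [148.3 273.4] 0.48 [ 0.4695 -0.105   0.2822]
trigger_pad [236.4 123.6] 0.56 [ 0.4675 -0.043   0.1135]
trigger_pad [462.6 125.9] 0.17 [0.7117 0.0576 0.0417]
-0.06 hdl ridge x [ -1.  -59.7 118.4]  range x [-25.7  14. ] trig x [-26.1 -19.6 -14.2]
-0.05 hdl ridge x [-1.000e-01 -5.030e+01  1.149e+02]  range x [-23.2  10.8] trig x [-23.3 -18.8 -15.2]
-0.04 hdl ridge x [  0.8 -39.9 115. ]  range x [-25.7  10.7] trig x [-25.8 -21.4 -18. ]
-0.03 hdl ridge x [  0.9 -29.9 115. ]  range x [-27.4  11.7] trig x [-27.5 -23.9 -20.4]
-0.02 hdl ridge x [  0.9 -20.2 114.8]  range x [-29.8  11.7] trig x [-30.  -25.5 -22.4]
-0.01 hdl ridge x [  0.9  -9.7 115.1]  range x [-32.4  11.6] trig x [-32.5 -28.  -24.7]
0.0 hdl ridge x [ 1.00e+00 -1.00e-01  1.15e+02]  range x [-35.   12.4] trig x [-35.8 -31.2 -27.2]
0.01 hdl ridge x [  1.9   9.6 114.9]  range x [-37.1  12.5] trig x [-37.5 -33.4 -29.9]
0.02 hdl ridge x [  1.9  20.  115.2]  range x [-40.   12.5] trig x [-40.2 -35.5 -32. ]
0.03 hdl ridge x [  2.   29.8 115.2]  range x [-43.4  12.5] trig x [-43.9 -38.1 -34.5]
0.04 hdl ridge x [  2.   40.1 115.1]  range x [-7.6 12.6] trig x 
0.05 hdl ridge x [  2.9  49.9 115.5]  range x [-8.3 13.3] trig x 
0.06 hdl ridge x [  2.9  60.4 115.3]  range x [-8.4 14.4] trig x 
0.07 hdl ridge x [  3.   69.5 115.3]  range x [-8.4 14.4] trig x 
0.08 hdl ridge x [  2.2  76.9 110.3]  range x [-2.   5.7] trig x 
t 21.98 pos [ 0.5202 -0.0938  0.2563] w 0.0851 gf 0.0 F [ 0.1  0.9 -0.3]
turn scaled [ 0.    0.   -0.04]  shift scaled now [ 2.66 -0.08  1.87]  after turn [ 2.66 -0.07  1.88]
```

View pics/w7.png

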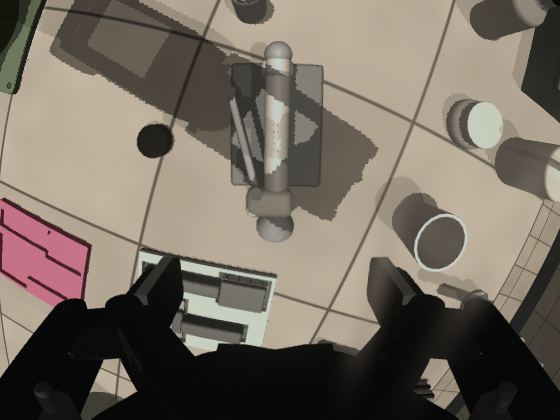

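The wrist picture shows the sprayer from above, with its handle from (278,60) to (277,185), the hinge block at (270,203), and the trigger from (234,98) to (250,182) on the left. The plate fit and the handle ridge agree on origin (0.5012, -0.0319) and yaw 0.342.

```bash
python3 go.py .4893 -.0224 .15 1.913
```

```text
t 21.98 pos [ 0.5202 -0.0938  0.2563] w 0.0851 gf 0.0 F [ 0.1  0.9 -0.3]
turn scaled [0.   0.   0.17]  shift scaled now [ 2.59 -0.13  3.54]  after turn [ 2.59 -0.17  3.54]
```

drive_tool(
  rows=[
    [[0,0,0,0,0,0.17],[0.6,-0.04,0.4,0,0,0],[0.7,-0.05,0.7,0,0,0],[0.7,-0.05,0.8,0,0,0],[0.5,-0.03,0.8,0,0,0],[0.09,0,0.7,0,0,0],[0,0,0.14,0,0,0],[0,0,0,0,0,0]],
  ],
)

```text
time: 22.65
eef_pos: [0.4887, -0.0222, 0.1491]
orientation: [-1.81, -2.565, 0.003]
wrist_force: [-0.4, -0.4, 0.5]
grip_width: 0.0853
gripper_force: 0.0
```

```bash
python3 go.py .4893 -.0224 .082 1.913
```

```text
t 22.65 pos [ 0.4887 -0.0222  0.1491] w 0.0853 gf 0.0 F [-0.4 -0.4  0.5]
turn scaled [-0.03 -0.01 -0.  ]  shift scaled now [-0.01  0.02  2.24]  after turn [-0.01  0.02  2.24]
```

drive_tool(
  rows=[
    [[0,0,0.2,0,0,0],[0,0,0.4,0,0,0],[0,0,0.5,0,0,0],[0,0,0.5,0,0,0],[0,0,0.4,0,0,0],[0,0,0.24,0,0,0],[0,0,0,0,0,0],[0,0,0,0,0,0]],
  ],
)

```text
time: 23.32
eef_pos: [0.4902, -0.0227, 0.0834]
orientation: [1.811, 2.566, 0.001]
wrist_force: [-0.5, -0.8, 0.5]
grip_width: 0.0853
gripper_force: 0.0
```

```bash
python3 go.py .494 -.0207 .082 1.913
```

```text
t 23.32 pos [ 0.4902 -0.0227  0.0834] w 0.0853 gf 0.0 F [-0.5 -0.8  0.5]
turn scaled [ 0.01  0.01 -0.01]  shift scaled now [0.02 0.14 0.05]  after turn [0.02 0.14 0.05]
```

drive_tool(
  rows=[
    [[0,0.14,0.03,0,0,0],[0,0,0,0,0,0],[0,0,0,0,0,0],[0,0,0,0,0,0],[0,0,0,0,0,0],[0,0,0,0,0,0],[0,0,0,0,0,0],[0,0,0,0,0,0]],
  ],
  fingers=-1,
  squeeze=30,
)

```text
time: 23.98
eef_pos: [0.4901, -0.0216, 0.0822]
orientation: [-1.807, -2.564, 0.008]
wrist_force: [-9.1, -3.3, 8.0]
grip_width: 0.0298
gripper_force: 29.6
```

```bash
python3 go.py .494 -.0207 .082 1.913
```

```text
t 23.98 pos [ 0.4901 -0.0216  0.0822] w 0.0298 gf 29.6 F [-9.1 -3.3  8. ]
turn scaled [-0.07 -0.01  0.  ]  shift scaled now [-0.02  0.13  0.01]  after turn [-0.02  0.13  0.01]
```

drive_tool(
  rows=[
    [[0,0,0,0,0,0],[0,0,0,0,0,0],[0,0,0,0,0,0],[0,0,0,0,0,0],[0,0,0,0,0,0],[0,0,0,0,0,0],[0,0,0,0,0,0],[0,0,0,0,0,0]],
  ],
)

```text
time: 24.65
eef_pos: [0.4901, -0.0216, 0.0822]
orientation: [-1.807, -2.564, 0.008]
wrist_force: [-9.3, -3.4, 8.1]
grip_width: 0.0305
gripper_force: 29.6
```

Run:
```python
from fit import *
yaw=.342; A=np.array([[np.cos(yaw),-np.sin(yaw)],[np.sin(yaw),np.cos(yaw)]])
for n in("wrist","scene","side"):
    c=get_calibration(n); P,D=read_camera(n); W=wcloud(D,c) if n=="wrist" else cloud(D,c).reshape(-1,3); np.savez(f"sq_{n}.npz",P=P,D=D)
    q=W.copy(); q[:,:2]=(W[:,:2]-[.5012,-.0319])@A
    k=q[(q[:,2]>.099)&(q[:,2]<.116)&(q[:,1]>.028)&(q[:,1]<.052)&(q[:,0]<-.012)&(q[:,0]>-.06)]
    print(n,len(k),(np.percentile(k,[5,50,95],axis=0)*1000).round(1) if len(k) else "")
s=state(); print(s["time"],s["grip_width"],s["gripper_force"],s["wrist_force"])
```

```text
wrist 792 [[-20.4  29.1 101.2]
 [-16.3  35.2 113.1]
 [-12.5  38.  114.3]]
scene 14 [[-21.9  28.2 104.1]
 [-16.5  31.2 112. ]
 [-13.8  39.  114.6]]
side 14 [[-20.8  33.9 102.3]
 [-17.7  37.  109. ]
 [-14.6  39.2 114.8]]
24.8 0.030335013450282795 29.57538664340973 [-9.64064803 -4.47498576  7.86825251]
```

The trigger is fully in: its outer face is at x ≈ -21 and it lies parallel to the handle. I now open the gripper and retract.

drive_tool(
  rows=[
    [[0,-0.1,0,0,0,0],[0,-0.06,0,0,0,0],[0,0,0,0,0,0],[0,0,0,0,0,0],[0,0,0,0,0,0],[0,0,0,0,0,0],[0,0,0,0,0,0],[0,0,0,0,0,0]],
  ],
  fingers=1,
)

```text
time: 25.47
eef_pos: [0.4895, -0.0224, 0.0822]
orientation: [1.81, 2.566, 0.001]
wrist_force: [-0.3, 0.4, 0.3]
grip_width: 0.0856
gripper_force: 0.0
```

drive_tool(
  rows=[
    [[0,0,-0.2,0,0,0],[0,0,-0.5,0,0,0],[0,0,-0.8,0,0,0],[0,0,-0.8,0,0,0],[0,0,-0.8,0,0,0],[0,0,-0.8,0,0,0],[0,0,-0.8,0,0,0],[-0.5,0,-0.5,0,0,0]],
  ],
)

```text
time: 26.13
eef_pos: [0.4941, -0.0353, 0.2412]
orientation: [1.807, 2.567, 0.005]
wrist_force: [1.1, -0.6, -0.2]
grip_width: 0.0853
gripper_force: 0.0
```

drive_tool(
  rows=[
    [[-0.8,0,0,0,0,0],[-0.8,0,0,0,0,0],[-0.5,0,0,0,0,0],[0,0,0,0,0,0],[0,0,0,0,0,0],[0,0,0,0,0,0],[0,0,0,0,0,0],[0,0,0,0,0,0]],
  ],
)

```text
time: 26.8
eef_pos: [0.5147, -0.0951, 0.2379]
orientation: [-1.809, -2.568, 0.0]
wrist_force: [-0.6, -0.4, 1.2]
grip_width: 0.085
gripper_force: 0.0
```

Run:
```python
from fit import *
yaw=.342; A=np.array([[np.cos(yaw),-np.sin(yaw)],[np.sin(yaw),np.cos(yaw)]])
c=get_calibration("wrist"); P,D=read_camera("wrist"); W=wcloud(D,c); q=W.copy(); q[:,:2]=(W[:,:2]-[.5012,-.0319])@A
k=q[(q[:,2]>.099)&(q[:,2]<.118)&(abs(q[:,1]-.015)<.004)&(q[:,0]<-.014)&(q[:,0]>-.06)]; print("trigger",len(k),(np.percentile(k,[5,50,95],axis=0)*1000).round(1))
P,D=read_camera("scene"); cv2.imwrite("pics/end.png",P[:,:,::-1]); W=cloud(D,get_calibration("scene")).reshape(-1,3); yaw=.164; A=np.array([[np.cos(yaw),-np.sin(yaw)],[np.sin(yaw),np.cos(yaw)]]); q=W.copy(); q[:,:2]=(W[:,:2]-[.4883,-.3068])@A
for n,y0,y1 in(("scraper",-.05,0),("brush",.01,.09)):
    k=q[(q[:,2]>.02)&(q[:,2]<.05)&(abs(q[:,0])<.12)&(q[:,1]>y0)&(q[:,1]<y1)]; print(n,(np.percentile(k,[1,50,99],axis=0)*1000).round(1))
s=state(); print(s["time"],s["eef_pos"],s["wrist_force"])
```

```text
trigger 98 [[-40.5  11.1 104.6]
 [-36.9  15.2 113.1]
 [-33.9  18.6 114.7]]
scraper [[-35.  -42.5  20.2]
 [ 18.5 -30.6  26.8]
 [ 62.8 -17.4  30.8]]
brush [[-82.4  23.1  20.4]
 [ 27.2  40.   27.2]
 [ 82.5  59.4  31. ]]
26.9 [ 0.5148316  -0.09536323  0.23796238] [-0.29608965 -0.30958284  0.72368503]
```

View pics/end.png

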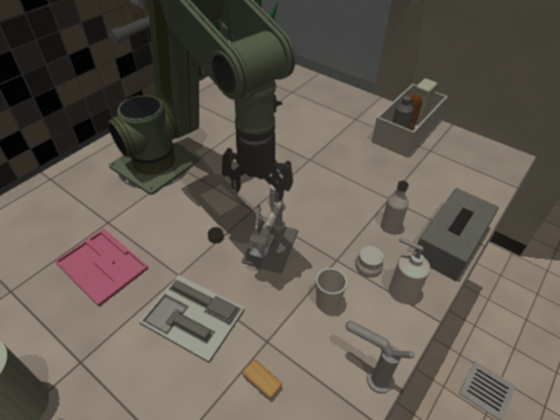

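The final scene picture shows both tools in the white tray at (193,316). The trigger has sprung back, the arm stands clear above the sprayer, and the bystanders are where they were.

```bash
python3 -c "
from cell import *
print(hand_in())"
```

```text
the job is handed in; nothing more can be done
None
```

The job is handed in at about 27 s: the brush and scraper lie flat in their compartments of the white tray, and the trigger was then fully squeezed for about a second and sprang back; I disturbed none of the other things I could see.

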